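# Switch the bench turret over to the beaker

## Task

The two-spout turret on the bench is locked shut, with its knob pointing to the front. Pull the knob straight up to unlock it, turn it until it points at the spout that has the open beaker under it (not the capped vial), and push it back down fully home in that notch. Leave the beaker and the vial standing where they are.

Things in the scene. Friction and masses are not known exactly. Their poses are not given: they have to be found in the camera images.
- valve: White turret fixed to the bench, 115 mm to the top of its round head. Origin: foot centre, on the knob's axis; z up, front -x, +y its left seen from the robot. Two steel spouts leave the head 70 deg left and right of the front, tips 90 mm from the axis, 77 mm high. On the head a steel ring, 68 mm across, 10 mm high, with 3 notches: front, left spout, right spout. A black knob is on top.
- knob_grip (a point): Grip point: on the knob's vertical axis in its bar, 38 mm above the head (153 mm over the bench) when down; rises with it. Knob: 45 mm disc to 14 mm above the head, on it a bar 42 mm long, 14 mm wide, 14 to 46 mm above the head; grip across the 14 mm. x axis along the bar; -x is the pointing end (white line on top, 6 mm wide key jutting from the disc).
- knob_lift (a joint): How far the knob is pulled up, m: 0 fully down, 0.016 upper stop. Friction of about 4 N holds it at any height; it does not fall by itself. When down its key sits in a notch and it cannot turn (about 10 deg of play); from 0.010 up the key is clear of the ring. It goes down again only at a notch.
- knob_turn (a joint): Angle of the knob, rad, counterclockwise from above: 0 points to the turret's front (-x), +1.22 at the spout on its -y side (right), -1.22 at the spout on its +y side (left). Starts near 0. A notch accepts about 0.17 rad of error; stops at +-1.40. Turning takes about 0.04 N m.
- beaker: Open clear glass beaker, 52 mm across, 66 mm high, loose, standing under one of the two spouts. Origin: centre of its underside.
- vial: Small white vial with a ribbed white screw cap, 22 mm across, 54 mm high, loose, standing under the other spout. Origin: centre of its underside.
There are look-alikes about, which are no part of the job. Leave any purple look-alike of the beaker alone.

How it is judged:
By the outcome, as a careful person would: the job done as asked, in the order asked, and still so for the second after the job is handed in, with the robot touching nothing.
It also fails if it takes over 40 s, if anything falls off the work surface, if the arm or the gripper's body presses on something with over 40 N, if the wrist force passes 120 N, or if a joint passes its speed limit or range.

## Robot

A 6-joint arm with a two-finger parallel gripper is mounted at the origin on a cart in front of the work surface, level with it; the furniture and walls round the work are solid. World frame = base frame: x ahead of the robot, y to its left, z up, the work surface at z = 0. Lengths are in mm, angles in rad, forces in N, time in s.
With the tool pointing down it reaches from about 400 to 925 mm from the base axis. Payload 12.5 kg.
Tool frame: the origin (TCP) lies at the centre of the arm's flange, where the gripper is bolted on; the fingertips stand 190 mm ahead of it and the grasp point (between the pads) lies 171 mm ahead of it; z points along the fingers, y is the line along which they close (so a half turn about z gives the same grasp; the last joint's range is limited). The gripper opens to 95 mm and grips with 3 to 60 N. Pads are 20 mm wide; open, the fingers measure 119 mm over their backs; the gripper's body (75 mm by 180 mm) begins 59 mm behind the grasp point.
Start: joints at [-1.443, 0.491, 1.559, -0, 1.092, -0.106], TCP at [144.817, -607.991, 404.761] pointing down, gripper open.
Joint ranges: [-3.1, 3.1], [-0.84, 2.19], [0.05, 2.79], [-1.13, 4.28], [0.06, 2.93], [-2.69, 2.69]. Speed limits (rad/s): [2.22, 2.22, 2.79, 3.14, 3.14, 3.14].

## Interface

Orientations are given as [roll, pitch, yaw] about the fixed x, y, z axes, in that order (R = Rz(yaw) Ry(pitch) Rx(roll)).
In Python, from cell import env, read_camera, search_frame, cut_out gives the robot as it stands. The module is installed in compiled form; this text tells all that it offers.
- The arm moves only by the tool move_arm, never from a script. Its argument "commands" is a list of rows, each a list of 3 entries, a list of its own where there are three numbers: the shift along the world's x, y, z normalised to -1 to 1, where 1 is 0.03 m, then the turn about the world's z normalised to -1 to 1, where 1 is 0.08 rad, then the opening, from -1 (shut) to 1 (fully open), so that 0 is half open. A call has 1 to 20 rows; each row shifts and turns the commanded pose from where the row before left it; what a row does not reach is not made up. A row lasts 1/12 s, in which the tool goes at most 41.7 mm and 7.16 degrees, less where a joint would pass 70% of its speed; a pose out of reach is approached as far as the arm can. A call with a number of a shift or a turn outside -1 to 1 is refused whole. A call with a gripper value outside its range is refused whole. The fingers move at their own pace and stop on an object; the grip force is fixed at half the most. Time passes only in rows, so rows that do not move let the fingers close. It gives the time, the measured TCP pose, the force, the opening and the grip force at its end, in the units of the state.
- env.state(): the state, without advancing time (a new reading comes with each control period).
- read_camera(name): name is "side" or "top"; returns a dict with "image" (400x640x3 uint8, red, green, blue), "fx", "fy", "cx", "cy" (pixels), "rvec" (rotation vector, rad) and "tvec" (3), from world to camera coordinates, as OpenCV has them. Camera axes: x right, y down, z forward; pixel columns grow to the right and rows downward; lengths in mm; the calibration is good to about 2 mm. A picture is of the moment at which its call begins. There is no depth.
- env.job_done(): hands the job in; it is judged then, once.
Trained networks look in a picture, given as the dict that the camera call returned (one of the last four; its "shot" number tells which), for a name from the list of things; names that differ only in an ending like _2 or _b are one class to them, and where a whole thing is asked for, a point or a joint stands for the part that bears it (a point fixed in the world has none). Each returns a list of dicts, best first, with "confidence" (0 to 1); they miss things now and then, are a little off and sometimes report something else, mostly with a low value. They report only what shows in the picture. A call takes as long as a camera call. They do not tell look-alikes from the thing itself.
- search_frame(thing, picture): "at" ([column, row] in pixels, amid what is visible of it).
- cut_out(thing, picture): "region" (400x640 bool, what is visible of it) and "at" ([column, row] in pixels, amid what is visible of it).
The state is a dict: "t": time; "joints": joint angles; "qvel": joint speeds; "tau": joint torques, N m; "eef_pos": TCP position; "tcp_rot": TCP orientation; "ft_force": force on the tool from outside, world axes, zero at the start; "moment": the same for the moment, N m; "opening": opening from 0.0 (shut) to 1.0 (fully open); "grip_force": force on a finger pad.
Only numpy, scipy, OpenCV 4.12 (cv2) and the standard library are available. Lean on these libraries where they do the work, as an engineer would, in place of code of your own. Each camera call takes 0.05 s, during which the arm holds its last target. There are 200 camera calls.

## Working session

There is one attempt and no reset: what is moved stays moved. The work goes in short steps, Python scripts to look and compute and a tool call to move; the robot and the scene stay as the last step left them, time stands still between calls to the robot, and variables do not carry over. Pictures are saved under pics/ and viewed, at most 10 in all, crops included, and the job is handed in when it is done.

Besides the shell and the picture viewer there is one more tool, called after "Emit:" by a JSON object that holds its "name" and its "arguments", one argument or row to a line. move_arm: Moves the arm, as the interface text tells. Its arguments: {"type":"object","properties":{"commands":{"type":"array","items":{"type":"array"}}},"required":["commands"]}

```bash
mkdir -p pics; cat > h.py <<'E'
import numpy as np,cv2
from cell import env, read_camera, search_frame, cut_out
def cam(n,f):
    p=read_camera(n); cv2.imwrite('pics/'+f,p['image'][:,:,::-1]); return p
def K(p): return np.array([[p['fx'],0,p['cx']],[0,p['fy'],p['cy']],[0,0,1.]])
def ray(p,uv):
    R=cv2.Rodrigues(np.array(p['rvec'],float))[0]; t=np.array(p['tvec'],float).ravel()
    d=R.T@np.linalg.inv(K(p))@np.array([uv[0],uv[1],1.]); return -R.T@t,d
def atz(p,uv,z):
    c,d=ray(p,uv); return c+d*(z-c[2])/d[2]
def proj(p,X): return cv2.projectPoints(np.array(X,float).reshape(-1,3),np.array(p['rvec'],float),np.array(p['tvec'],float),K(p),None)[0].reshape(-1,2)
E
python3 - <<'E'
from h import *
for n in('side','top'):
    p=cam(n,n+'1.png'); print(n,ray(p,(320,200)))
    for th,z in(('valve',60),('knob_grip',150),('beaker',33),('vial',27)):
        for r in search_frame(th,p)[:3]: print(th,np.round(r['at']),round(r['confidence'],2),np.round(atz(p,r['at'],z)))
print(env.state())
E
```

```text
side (array([ 57.85557376, 890.67527859, 443.22779356]), array([ 0.50677314, -0.76931213, -0.38909837]))
valve [311. 218.] 0.66 [522. 218.  60.]
knob_grip [312. 190.] 0.69 [475. 284. 150.]
beaker [362. 205.] 0.91 [501.  48.  33.]
beaker [348. 227.] 0.63 [469. 161.  33.]
top (array([400.9604011 , 242.47415956, 975.77053953]), array([ 0.07523856, -0.01335438, -0.99716152]))
valve [310. 192.] 0.7 [490. 254.  60.]
knob_grip [308. 187.] 0.84 [491. 256. 150.]
beaker [378. 194.] 0.67 [483.  86.  33.]
beaker [345. 209.] 0.54 [449. 170.  33.]
vial [274. 205.] 0.53 [463. 342.  27.]
{'t': 0.5, 'joints': array([-1.44264109e+00,  4.90929872e-01,  1.55894215e+00, -1.91220100e-05,
        1.09166759e+00, -1.05591735e-01]), 'qvel': array([-2.85030872e-04, -1.49090385e-03, -8.69390067e-04, -2.67684980e-04,
        6.00040597e-05,  5.10809923e-04]), 'tau': array([-9.83834507e-04, -6.12051129e+01, -2.58285767e+01,  6.92585623e-02,
        4.48311819e-02, -1.17991777e-05]), 'eef_pos': array([ 144.7903424 , -607.9928237 ,  404.72784028]), 'tcp_rot': array([3.14154169e+00, 2.24655731e-05, 2.33755784e-01]), 'ft_force': array([ 0.44522079, -0.00334438,  0.12131212]), 'moment': array([-0.00717817,  0.05890709,  0.02802292]), 'grip_force': 0.0, 'opening': 1.0018238974304845}
```

```bash
python3 - <<'E'
import cv2,numpy as np
a=cv2.imread('pics/top1.png')[110:290,190:430]; b=cv2.imread('pics/side1.png')[130:280,200:440]
cv2.imwrite('pics/t1c.png',cv2.resize(a,None,fx=3.3,fy=3.3,interpolation=3))
cv2.imwrite('pics/s1c.png',cv2.resize(b,None,fx=3.3,fy=3.3,interpolation=3))
E
```

```text
(no output)
```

View pics/t1c.png

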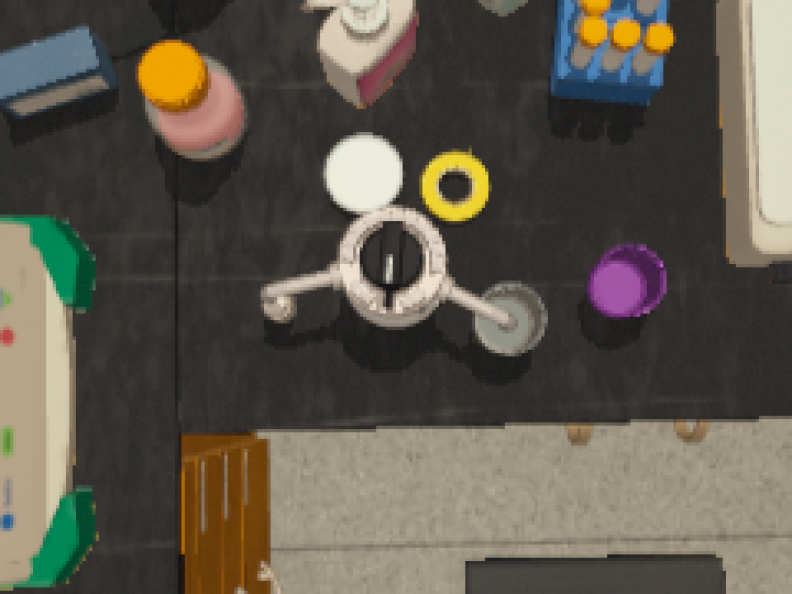

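View pics/s1c.png

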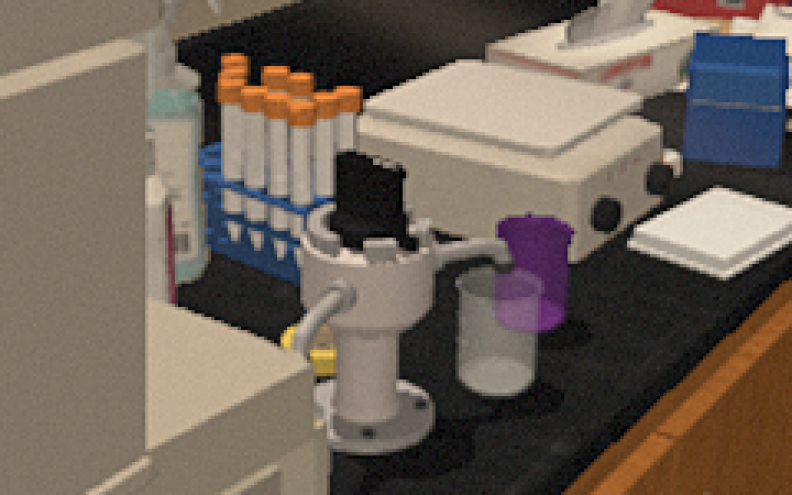

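The top crop shows the turret axis near crop (392,262), with the open beaker at (510,320), which is the right or -y side. The vial is under the left spout at (278,305), and the purple look-alike stands apart at (627,282). The side crop shows the same layout. Next I'll check the surroundings and compute the axis and yaw.

```bash
python3 - <<'E'
from h import *
T=read_camera('top'); S=read_camera('side')
def c(u,v): return (190+u/3.3,110+v/3.3)
L=atz(T,c(267,293),77); R=atz(T,c(511,322),77); print('tips',L,R)
d=L-R; print('yaw',np.arctan2(-d[0],d[1]), np.hypot(d[0],d[1]),'exp',2*90*np.sin(np.radians(70)))
ps=[ray(T,search_frame('knob_grip',T)[0]['at']),ray(S,search_frame('knob_grip',S)[0]['at'])]
A=sum(np.eye(3)-np.outer(q,q)/(q@q) for _,q in ps);b=sum((np.eye(3)-np.outer(q,q)/(q@q))@o for o,q in ps)
g=np.linalg.solve(A,b);print('tri grip',g)
print('head centre',atz(T,c(392,258),115),'bar top',atz(T,c(391,255),161))
r=cut_out('knob_grip',T)
if r:
    m=r[0]['region'];ys,xs=np.nonzero(m);print(r[0]['confidence'],xs.min(),xs.max(),ys.min(),ys.max(),atz(T,((xs.min()+xs.max())/2,(ys.min()+ys.max())/2),130))
print('line',atz(T,c(390,258),161),atz(T,c(390,288),161))
for z in(0,50,100,150): print(z,proj(S,atz(T,c(365,175),z)),atz(T,c(365,175),z))
for z in(0,100,200): print('instr',z,atz(T,c(95,300),z),'soap',atz(T,c(365,90),z))
print('side instr top edge ray',ray(S,(244,142)))
E
```

```text
tips [474.43601827 344.58557212  77.        ] [449.67793286 173.11034415  77.        ]
yaw -0.14339194602996588 173.25333070874726 exp 169.1446717414635
tri grip [493.89228783 256.87043243 139.42137594]
head centre [493.01896124 255.32814432 115.        ] bar top [490.04953614 255.23756869 161.        ]
0.76 299 318 178 202 [487.41660623 255.82906132 130.        ]
line [488.13081487 255.92330235 161.        ] [468.8302152  256.36792103 161.        ]
0 [[273.25752321 249.25551269]] [570.27351633 276.39691428   0.        ]
50 [[276.82215563 227.32020724]] [561.59764899 274.65865957  50.        ]
100 [[280.57558979 204.22309221]] [552.92178164 272.92040486 100.        ]
150 [[284.53323366 179.86935331]] [544.24591429 271.18215015 150.        ]
instr 0 [478.61767849 484.75575671   0.        ] soap [637.04852018 274.97353314   0.        ]
instr 100 [470.65911916 459.92598502 100.        ] soap [612.85347539 271.64289624 100.        ]
instr 200 [462.70055982 435.09621333 200.        ] soap [588.6584306  268.31225935 200.        ]
side instr top edge ray (array([ 57.85557376, 890.67527859, 443.22779356]), array([ 0.67425187, -0.71780431, -0.2766404 ]))
```

View pics/side1.png

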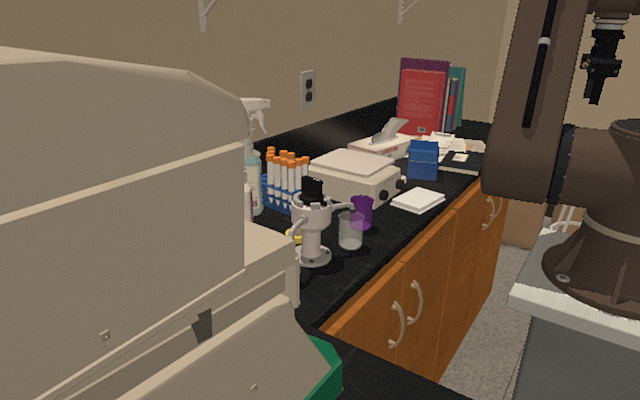

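View pics/top1.png

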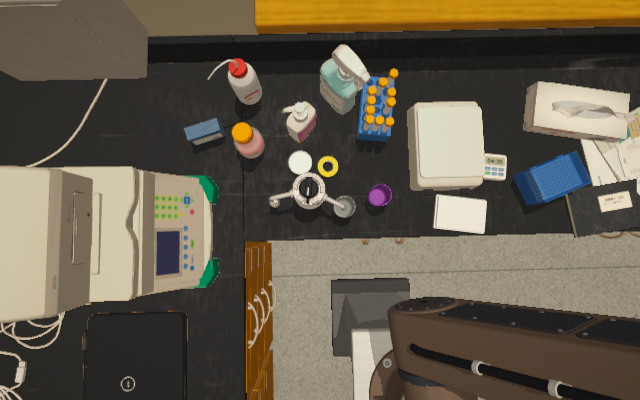

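The side view has the instrument clear of the turret in the foreground at (245,230). The top view shows soap bottle (300,120), lid (300,162) and tape (328,166), all behind the turret. Measured values:

- **Axis:** about (492, 255.5).
- **Turret yaw:** about -0.14, so the target tool yaw is about 1.08.

I'm moving above it now.

Emit:
{"name": "move_arm", "arguments": {
  "commands": [
    [[1, 0, 0.2], 0, 1],
    [[1, 0, 0.2], 0, 1],
    [[1, 0, 0.2], 0, 1],
    [[1, 0, 0.2], 0, 1],
    [[1, 0, 0.2], 0, 1],
    [[1, 0, 0.2], -0.5, 1],
    [[1, 0, 0.2], -0.5, 1],
    [[1, 0, 0.2], -0.5, 1],
    [[1, 0, 0.2], -0.5, 1],
    [[1, 0, 0.2], -0.5, 1],
    [[0, 1, 0], -0.5, 1],
    [[0, 1, 0], -0.5, 1],
    [[0, 1, 0], -0.5, 1],
    [[0, 1, 0], 0, 1],
    [[0, 1, 0], 0, 1],
    [[0, 1, 0], 0, 1],
    [[0, 1, 0], 0, 1],
    [[0, 1, 0], 0, 1],
    [[0, 1, 0], 0, 1],
    [[0, 1, 0], 0, 1]
  ]
}}

```text
t: 2.42
eef_pos: [444.5, -306.5, 464.9]
tcp_rot: [3.141, -0.0, -0.086]
ft_force: [0.8, -0.0, 0.5]
opening: 1.004
grip_force: 0.0
```

Emit:
{"name": "move_arm", "arguments": {
  "commands": [
    [[0, 1, 0], 0, 1],
    [[0, 1, 0], 0, 1],
    [[0, 1, 0], 0, 1],
    [[0, 1, 0], 0, 1],
    [[0, 1, 0], 0, 1],
    [[0, 1, 0], 0, 1],
    [[0, 1, 0], 0, 1],
    [[0, 1, 0], 0, 1],
    [[0, 1, 0], 0, 1],
    [[0, 1, 0], 0, 1],
    [[0, 1, 0], 0, 1],
    [[0, 1, 0], 0, 1],
    [[0, 1, 0], 0, 1],
    [[0, 1, 0], 0, 1],
    [[0.3, 1, 0], 0, 1],
    [[0.3, 1, 0], 0, 1],
    [[0.3, 1, 0], 0, 1],
    [[0.3, 1, 0], 0, 1],
    [[0.2, 0.7, 0], 0, 1],
    [[0, 0, 0], 0, 1]
  ]
}}

```text
t: 4.08
eef_pos: [487.4, 256.0, 464.4]
tcp_rot: [-3.141, -0.0, -0.084]
ft_force: [-0.3, 0.1, -0.8]
opening: 1.001
grip_force: 0.0
```

Emit:
{"name": "move_arm", "arguments": {
  "commands": [
    [[0.15, 0, -0.7], 0, 1],
    [[0, 0, -0.8], 0, 0.4],
    [[0, 0, -0.8], 0, 0.2],
    [[0, 0, -0.8], 0, 0],
    [[0, 0, -0.6], 0, -0.2],
    [[0, 0, -0.4], 0, -0.2],
    [[0, 0, -0.4], 0, -0.2],
    [[0, 0, 0], 0, -0.2],
    [[0, 0, 0], 0, -0.2]
  ]
}}

```text
t: 4.83
eef_pos: [491.3, 252.6, 329.7]
tcp_rot: [3.141, 0.001, -0.087]
ft_force: [-0.2, -0.2, 0.2]
opening: 0.495
grip_force: 0.0
```

```bash
python3 - <<'E'
from h import *
S=cam('side','s2.png');a=S['image'][110:290,230:430,::-1]
e=env.state()['eef_pos'];print(e,proj(S,[e[0],e[1],153]),search_frame('knob_grip',S))
cv2.imwrite('pics/s2c.png',cv2.resize(a,None,fx=3.3,fy=3.3,interpolation=3))
E
```

```text
[491.44198451 252.7628026  330.33146597] [[314.16588769 181.61630723]] [{'at': [317.5, 193.9], 'confidence': 0.65}]
```

View pics/s2c.png

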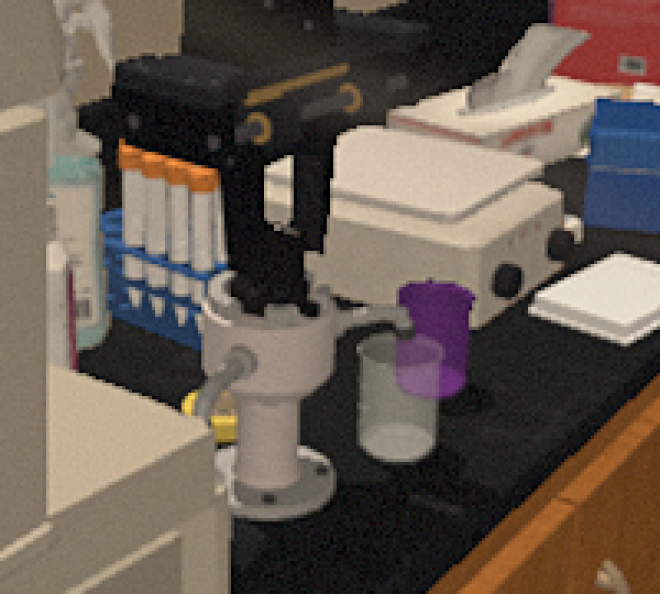

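The fingers straddle the bar at about (275,250) in the crop. I'll go down a little more, centre on the bar and close.

Emit:
{"name": "move_arm", "arguments": {
  "commands": [
    [[0, 0.1, -0.15], 0, -0.2],
    [[0, 0, 0], 0, -0.5],
    [[0, 0, 0], 0, -0.7],
    [[0, 0, 0], 0, -0.8],
    [[0, 0, 0], 0, -1],
    [[0, 0, 0], 0, -1],
    [[0, 0, 0], 0, -1],
    [[0, 0, 0], 0, -1]
  ]
}}

```text
t: 5.6
eef_pos: [491.3, 256.0, 325.4]
tcp_rot: [3.142, -0.0, -0.086]
ft_force: [-1.1, -0.5, 1.7]
opening: 0.145
grip_force: 29.9
```

Gripped on the 14 mm bar with little side force. Lifting 14 mm.

Emit:
{"name": "move_arm", "arguments": {
  "commands": [
    [[0, 0, 0.1], 0, -1],
    [[0, 0, 0.1], 0, -1],
    [[0, 0, 0.1], 0, -1],
    [[0, 0, 0.1], 0, -1],
    [[0, 0, 0.07], 0, -1],
    [[0, 0, 0], 0, -1],
    [[0, 0, 0], 0, -1]
  ]
}}

```text
t: 6.18
eef_pos: [491.3, 256.0, 339.9]
tcp_rot: [3.142, -0.0, -0.086]
ft_force: [-0.6, -2.0, 3.3]
opening: 0.147
grip_force: 29.9
```

Emit:
{"name": "move_arm", "arguments": {
  "commands": [
    [[0, 0, 0], 0.5, -1],
    [[0, 0, 0], 0.5, -1],
    [[0, 0, 0], 0.5, -1],
    [[0, 0, 0], 0.5, -1],
    [[0, 0, 0], 0.5, -1],
    [[0, 0, 0], 0, -1]
  ]
}}

```text
t: 6.68
eef_pos: [491.3, 255.7, 339.8]
tcp_rot: [3.141, -0.0, 0.116]
ft_force: [-0.5, -4.9, 2.7]
opening: 0.146
grip_force: 30.0
```

```bash
python3 - <<'E'
from h import *
s=env.state();print(s['ft_force'],s['moment'])
S=cam('side','s3.png');a=S['image'][150:230,270:370,::-1]
cv2.imwrite('pics/s3c.png',cv2.resize(a,None,fx=6,fy=6,interpolation=3))
E
```

```text
[-0.51586287 -4.8752704   2.73249674] [-0.928992    0.09582182  0.02421492]
```

View pics/s3c.png

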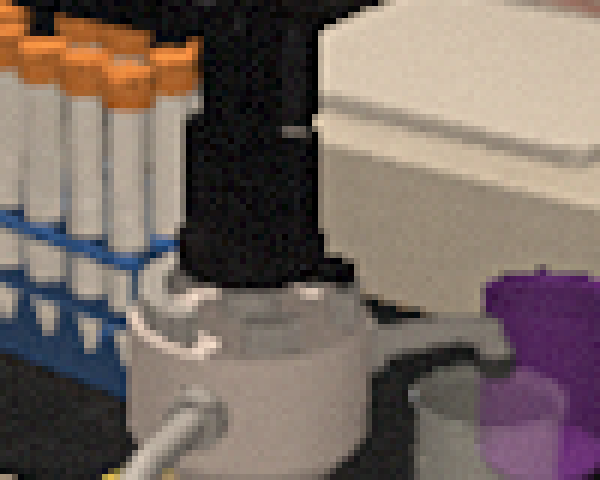

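The disc is clear above the ring and the key at crop (340,268) is turning freely with low moment. Turning the rest of the way.

Emit:
{"name": "move_arm", "arguments": {
  "commands": [
    [[0, 0, 0], 0.7, -1],
    [[0, 0, 0], 0.7, -1],
    [[0, 0, 0], 0.7, -1],
    [[0, 0, 0], 0.7, -1],
    [[0, 0, 0], 0.7, -1],
    [[0, 0, 0], 0.7, -1],
    [[0, 0, 0], 0.7, -1],
    [[0, 0, 0], 0.7, -1],
    [[0, 0, 0], 0.7, -1],
    [[0, 0, 0], 0.7, -1],
    [[0, 0, 0], 0.7, -1],
    [[0, 0, 0], 0.7, -1],
    [[0, 0, 0], 0.7, -1],
    [[0, 0, 0], 0.7, -1],
    [[0, 0, 0], 0.7, -1],
    [[0, 0, 0], 0.7, -1],
    [[0, 0, 0], 0.7, -1],
    [[0, 0, 0], 0.2, -1],
    [[0, 0, 0], 0, -1]
  ]
}}

```text
t: 8.32
eef_pos: [492.1, 254.6, 339.7]
tcp_rot: [3.138, 0.002, 1.083]
ft_force: [6.0, -16.7, 0.7]
opening: 0.144
grip_force: 30.0
```

Side force has built up from an offset of about 2 mm, so I'll shift along it to relieve it, then push down.

Emit:
{"name": "move_arm", "arguments": {
  "commands": [
    [[0.03, -0.08, 0], 0, -1],
    [[0, 0, 0], 0, -1],
    [[0, 0, -0.1], 0, -1],
    [[0, 0, -0.1], 0, -1],
    [[0, 0, 0], 0, -1]
  ]
}}

```text
t: 8.73
eef_pos: [492.4, 253.7, 333.0]
tcp_rot: [3.141, -0.0, 1.082]
ft_force: [5.7, -2.5, -3.2]
opening: 0.147
grip_force: 30.0
```

Emit:
{"name": "move_arm", "arguments": {
  "commands": [
    [[0.02, 0, -0.1], 0, -1],
    [[0, 0, -0.1], 0, -1],
    [[0, 0, -0.07], 0, -1],
    [[0, 0, 0], 0, -1],
    [[0, 0, 0], 0, -1]
  ]
}}

```text
t: 9.15
eef_pos: [492.7, 253.6, 325.4]
tcp_rot: [3.142, 0.0, 1.082]
ft_force: [0.5, -3.6, 7.0]
opening: 0.146
grip_force: 30.0
```

Back at the starting height. One small extra push to seat it.

Emit:
{"name": "move_arm", "arguments": {
  "commands": [
    [[0, 0, -0.06], 0, -1],
    [[0, 0, -0.04], 0, -1],
    [[0, 0, 0], 0, -1]
  ]
}}

```text
t: 9.4
eef_pos: [492.6, 253.7, 324.8]
tcp_rot: [3.14, -0.002, 1.082]
ft_force: [-5.9, -5.4, 32.9]
opening: 0.148
grip_force: 30.0
```

It has bottomed firmly (33 N). I'll ease off, open and withdraw.

Emit:
{"name": "move_arm", "arguments": {
  "commands": [
    [[0, 0, 0.08], 0, -1],
    [[0, 0, 0], 0, -0.5],
    [[0, 0, 0], 0, 0],
    [[0, 0, 0], 0, 0],
    [[0, 0, 0], 0, 0],
    [[0, 0, 0], 0, 0],
    [[0, 0, 0.4], 0, 0],
    [[0, 0, 0.8], 0, 0],
    [[0, 0, 1], 0, 0],
    [[0, 0, 1], 0, 0],
    [[0, 0, 1], 0, 0],
    [[-0.2, -1, 0.3], 0, 0],
    [[-0.2, -1, 0], 0, 0],
    [[-0.2, -1, 0], 0, 0],
    [[-0.2, -1, 0], 0, 0],
    [[0, -1, 0], 0, 0],
    [[0, -1, 0], 0, 0],
    [[0, -1, 0], 0, 0],
    [[0, -1, 0], 0, 0],
    [[0, 0, 0], 0, 0]
  ]
}}

```text
t: 11.07
eef_pos: [468.8, 10.2, 459.5]
tcp_rot: [3.141, 0.001, 1.079]
ft_force: [-0.0, 0.1, 0.4]
opening: 0.499
grip_force: 0.0
```

```bash
python3 - <<'E'
from h import *
T=cam('top','t4.png');S=cam('side','s4.png')
a=T['image'][150:230,260:360,::-1];b=S['image'][150:270,260:380,::-1]
r=lambda i,f:cv2.resize(i,(390,int(390*i.shape[0]/i.shape[1])),interpolation=3)
a=r(a,0);b=r(b,0);o=np.zeros((400,790,3),np.uint8);o[:a.shape[0],:390]=a;o[:b.shape[0],400:]=b
cv2.imwrite('pics/c4.png',o)
E
```

```text
(no output)
```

View pics/c4.png

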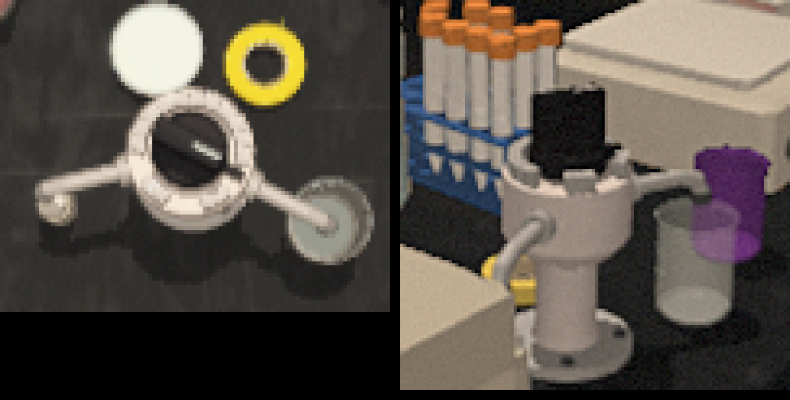

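The knob points at the right spout over the beaker (white line at (208,150), key in the notch at (235,173)). It sits down in the ring, and the beaker and vial still stand in place.

```bash
python3 -c "
from cell import env
print(env.job_done())"
```

```text
the job is handed in; nothing more can be done
None
```

The job is handed in: I pulled the knob up, turned it to the right spout over the open beaker and pushed it fully home in that notch, and the beaker and vial were still standing in place in the last pictures.

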